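# Sweep the switch bank off at closing time

### The job

Closing time: switch off the worktop switch box with three levers by dragging a finger along its row in a single pass, starting at the end towards which its levers now lean a little, so that its levers flip over one after another and lie fully over towards the other side. Do not lift away from the row part-way. Leave the smaller box with two levers switched on.

Things in the scene. Friction and masses are not known exactly. Their poses are not given: they have to be found in the camera images.
- bank_row (a point): the larger switch box, grey with a metal face and three black paddle levers; 226 mm long (y) x 90 wide (x) x 45 high, fixed flat to the table. This point: centre of its top face, at the middle lever's pivot; y runs along the row, z is up. A fingertip carried in +y 24 to 34 mm above the top face pushes each lever over and then passes above it
- lever_1 (a joint): lever pivoted in the larger box's top face at y = -68 mm; 24 mm wide (x), 9 thick, 40 long. rad: 0 = on, leaning 20 deg to -y, its end 18 mm to that side, 39 mm above the face; 0.35 upright; 1.5 = off, leaning 66 deg to +y, its end 21 mm above the face. Moves easily (1 to 2 N); from 0.25 rad past upright it falls fully over by itself
- lever_2 (a joint): middle lever of the larger box (pivot at y = 0), otherwise as lever_1
- lever_3 (a joint): lever of the larger box pivoted at y = +68 mm, otherwise as lever_1
- spare_row (a point): the smaller switch box, same make, 158 mm long (y) x 90 x 45 mm, fixed to the table, to be left alone; this point is the centre of its top face; its two levers, of the same size, pivot at y = -34 and +34 mm
- spare_1 (a joint): lever at y = -34 mm of the smaller box: 0 = on, 1.5 = off
- spare_2 (a joint): lever at y = +34 mm of the smaller box: 0 = on, 1.5 = off

How it is judged (in metres and radians):
On the way, in this order (a step that is already met when the one before it is completed fails the run):
1. the first lever of the larger box (y = -68 mm) is flipped past upright while the other two are still on (value of joint lever_1 above 0.6 rad and value of joint each of lever_2, lever_3 below 0.35 rad), for 0.03 s.
2. the middle lever is flipped too while the third is still on (value of joint each of lever_1, lever_2 above 0.6 rad and value of joint lever_3 below 0.35 rad), for 0.03 s.
3. the third lever is flipped too (value of joint each of lever_1, lever_2, lever_3 above 0.6 rad), for 0.03 s.
At the end, for the whole second after the job is handed in: All three levers of the larger box lean over to the off side (each joint above 1.25 rad), and both levers of the smaller box are still on (below 0.2 rad) (value of joint each of lever_1, lever_2, lever_3 above 1.25 rad and value of joint each of spare_1, spare_2 below 0.2 rad); the robot touches nothing.
It fails at once if a lever of the smaller box is moved past upright (value of joint any of spare_1, spare_2 above 0.35 rad).
It fails at once if the drag is broken off: with the first lever off and the third still on, the grasp point between the fingers rises more than 150 mm above the box's top face (value of joint lever_1 above 0.6 rad and value of joint lever_3 below 0.35 rad and z of the grasp point in the frame of bank_row above 0.15 m).
It also fails if it takes over 35 s, if anything falls off the work surface, if the arm or the gripper's body presses on something with over 40 N, if the wrist force passes 120 N, or if a joint passes its speed limit or range.

### The arm

A 6-joint arm with a two-finger parallel gripper is mounted at the origin on a cart in front of the work surface, level with it; the furniture and walls round the work are solid. World frame = base frame: x ahead of the robot, y to its left, z up, the work surface at z = 0. Lengths are in mm, angles in rad, forces in N, time in s.
With the tool pointing down it reaches from about 350 to 775 mm from the base axis. Payload 7.3 kg.
Tool frame: the origin (TCP) lies midway between the tips of the shut fingers; the grasp point (between the pads) lies 19 mm behind it; z points along the fingers, y is the line along which they close (so a half turn about z gives the same grasp; the last joint's range is limited). The gripper opens to 92 mm and grips with 3 to 60 N. Pads are 19 mm wide; open, the fingers measure 130 mm over their backs; the gripper's body (75 mm by 190 mm) begins 47 mm behind the grasp point.
Start: joints at [-1.377, 0.342, 1.524, -0, 1.275, -0.146], TCP at [175.005, -494.993, 226.741] pointing down, gripper open.
Joint ranges: [-2.53, 2.53], [-0.77, 2.02], [0.04, 2.7], [-1, 4.14], [0.28, 2.66], [-3.11, 3.11]. Speed limits (rad/s): [2.57, 2.57, 3.14, 3.14, 3.14, 3.14].

### API

Orientations are given as a rotation vector (axis times angle).
In Python, from bench import env gives the robot as it stands.
- The arm moves only by the tool play_rows, never from a script. Its argument "plan" is a list of rows, each a list of 6 numbers: the shift along the world's x, y, z in mm, then the turn, a rotation vector about the world's x, y, z in degrees. In form: [[x, y, z, wx, wy, wz], ...]. A call has 1 to 10 rows; each row is the pose to reach, as a shift and turn from the pose commanded when the call began; what a row does not reach only later rows make up. A row lasts 1/12 s, in which the tool goes at most 41.7 mm and 7.16 degrees, less where a joint would pass 70% of its speed; a pose out of reach is approached as far as the arm can. A call with a gripper value outside its range is refused whole. "gripper" is the finger opening in mm, from 0 to 91.8, set as the call begins (left out, the last holds). The fingers move at their own pace and stop on an object; the grip force is fixed at half the most. Time passes only in rows, so rows that repeat a pose let the fingers close. It gives the time, the measured TCP pose, the force, the opening and the grip force at its end, in the units of the state.
- env.get_state(): the state, without advancing time (a new reading comes with each control period).
- env.grab_frame(name): name is "scene" or "top" or "wrist"; returns a dict with "frame" (400x640x3 uint8, red, green, blue), "intrinsics" (3x3 intrinsics, pixels), "eye" and "attitude" of the camera in the world. Camera axes: x right, y down, z forward; pixel columns grow to the right and rows downward; lengths in mm; the calibration is good to about 2 mm. A picture is of the moment at which its call begins. There is no depth.
- env.finish_job(): hands the job in; it is judged then, once.
The state is a dict: "clock": time; "joint_pos": joint angles; "qd": joint speeds; "tau": joint torques, N m; "eef_pos": TCP position; "eef_rot": TCP orientation; "wrist_force": force on the tool from outside, world axes, zero at the start; "moment": the same for the moment, N m; "gripper_width": opening from 0.0 (shut) to 1.0 (fully open); "grasp_force": force on a finger pad.
Only numpy, scipy, OpenCV 4.12 (cv2) and the standard library are available. Lean on these libraries where they do the work, as an engineer would, in place of code of your own. Each camera call takes 0.05 s, during which the arm holds its last target. There are 200 camera calls.

## Working session

There is one attempt and no reset: what is moved stays moved. The work goes in short steps, Python scripts to look and compute and a tool call to move; the robot and the scene stay as the last step left them, time stands still between calls to the robot, and variables do not carry over. Pictures are saved under pics/ and viewed, at most 10 in all, crops included, and the job is handed in when it is done.

Besides the shell and the picture viewer there is one more tool, called after "Request:" by a JSON object that holds its "method" and its "body", one argument or row to a line. play_rows: Moves the arm, as the interface text tells. Its arguments: {"type":"object","properties":{"plan":{"type":"array","items":{"type":"array","items":{"type":"number"}}},"gripper":{"type":"number"}},"required":["plan"]}

```bash
mkdir -p pics
python3 - <<'E'
from bench import env
import cv2,pickle
d={}
for n in("scene","top"):
    f=env.grab_frame(n);d[n]=f
    cv2.imwrite(f"pics/{n}0.png",f["frame"][:,:,::-1])
    print(n,f["intrinsics"],f["eye"],f["attitude"])
pickle.dump(d,open("d.pkl","wb"))
print(env.get_state())
E
```

```text
scene [[511.25833114   0.         325.94433356]
 [  0.         511.25833114 210.32801648]
 [  0.           0.           1.        ]] [-283.70664573  486.32825448  864.09565452] [-1.27139275  2.17171852 -1.04470982]
top [[475.23834297   0.         308.77759516]
 [  0.         475.23834297 205.74096226]
 [  0.           0.           1.        ]] [ 348.77083189  -10.46484073 1176.12121757] [-2.08961605  2.15280784 -0.165783  ]
{'clock': 0.1, 'joint_pos': array([-1.37697502e+00,  3.42638633e-01,  1.52486464e+00,  2.59687391e-05,
        1.27538587e+00, -1.45994116e-01]), 'qd': array([ 4.94635238e-05, -1.32647723e-03, -2.81255912e-03, -1.42965506e-03,
        1.57629672e-03,  2.34013896e-04]), 'tau': array([ 2.36469292e-03, -4.32005703e+01, -2.44693100e+01,  7.19768484e-02,
        5.27594984e-02, -3.11957137e-05]), 'eef_pos': array([ 174.95630095, -494.63883744,  226.14177725]), 'eef_rot': array([-3.09507888e+00, -5.30985278e-01,  9.68603280e-06]), 'wrist_force': array([-0.81913539, -0.22422874,  0.20552756]), 'moment': array([-0.03874022,  0.04615582, -0.003615  ]), 'grasp_force': 0.0, 'gripper_width': 1.0022959153157456}
```

View pics/top0.png

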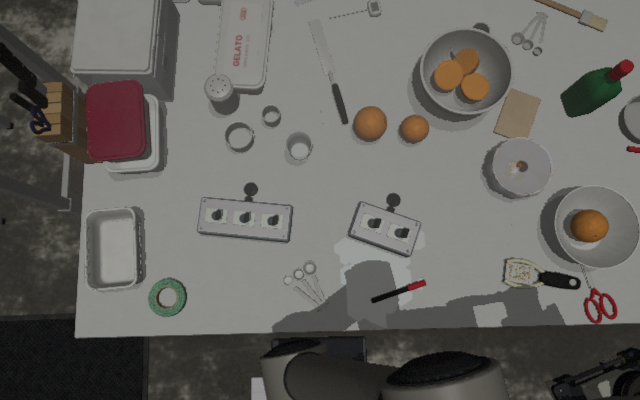

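View pics/scene0.png

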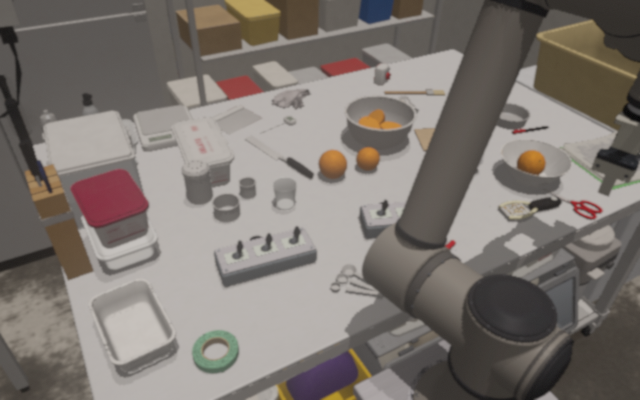

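The top view shows the three-lever box around (245,219) and the two-lever box around (385,228). I'll zoom in on the larger box in both views.

```bash
cat > h.py <<'E'
import numpy as np,cv2,pickle
from scipy.spatial.transform import Rotation as R
def ray(f,u,v,z):
    d=R.from_rotvec(f["attitude"]).as_matrix()@np.linalg.inv(f["intrinsics"])@np.array([u,v,1.])
    e=np.array(f["eye"]);return e+d*(z-e[2])/d[2]
def proj(f,p):
    q=f["intrinsics"]@(R.from_rotvec(f["attitude"]).as_matrix().T@(np.array(p)-f["eye"]));return q[:2]/q[2]
E
python3 - <<'E'
from h import *
d=pickle.load(open("d.pkl","rb"))
t=d["top"]["frame"][185:255,190:300,::-1]; s=d["scene"]["frame"][215:290,205:325,::-1]
a=cv2.resize(t,(770,490)[:2],interpolation=cv2.INTER_CUBIC)
a=cv2.resize(t,None,fx=6,fy=4.1) if 0 else cv2.resize(t,None,fx=4,fy=4,interpolation=2)
b=cv2.resize(s,None,fx=4,fy=4,interpolation=2)
o=np.zeros((590,490,3),np.uint8);o[:280,:440]=a;o[285:585,:480]=b
cv2.imwrite("pics/crop.png",o)
for p in[(197,229),(202,198),(292,210),(289,242)]:print(ray(d["top"],*p,45).round())
E
```

```text
[500. 279.  45.]
[576. 268.  45.]
[540.  49.  45.]
[462.  58.  45.]
```

View pics/crop.png

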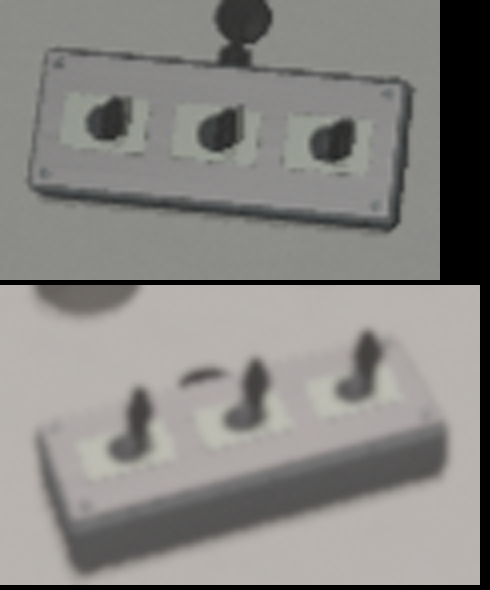

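The levers lean to the right in the top view (world −y), so the pass goes in world +y. I'll fit the pose from both views.

Run:
```python
from h import *
from scipy.optimize import least_squares
d=pickle.load(open("d.pkl","rb"))
T=lambda u,v:(190+u/4,185+v/4); S=lambda u,v:(205+u/4,215+(v-285)/4)
obs=[]
for (u,v),p in zip([(48,48),(410,80),(396,220),(31,186),(123,108),(237,117),(347,128)],
  [(45,113,45),(45,-113,45),(-45,-113,45),(-45,113,45),(0,53,82),(0,-15,82),(0,-83,82)]):obs.append(("top",T(u,v),p))
for (u,v),p in zip([(38,432),(76,522),(446,422),(396,338),(139,390),(256,362),(368,332)],
  [(45,113,45),(-45,113,45),(-45,-113,45),(45,-113,45),(0,53,84),(0,-15,84),(0,-83,84)]):obs.append(("scene",S(u,v),p))
def res(q,sel=("top","scene")):
    c,s=np.cos(q[2]),np.sin(q[2]);r=[]
    for n,o,p in obs:
        if n in sel:r+=list(proj(d[n],(q[0]+c*p[0]-s*p[1],q[1]+s*p[0]+c*p[1],p[2]))-o)
    return r
for sel in(("top",),("scene",),("top","scene")):
    f=least_squares(res,[520,165,.1],args=(sel,));q=f.x;print(sel,q.round(3));print(np.reshape(f.fun,(-1,2)).round(1).tolist())
c,s=np.cos(q[2]),np.sin(q[2])
for y in(-150,-68,0,68,110,125):print(y,(q[0]-s*y,q[1]+c*y),np.hypot(q[0]-s*y,q[1]+c*y))
# spare rough
for p in[(362,201),(420,216),(411,255),(350,239)]:print(ray(d["top"],*p,45).round())
```

```text
('top',) [ 5.25257e+02  1.62682e+02 -1.20000e-01]
[[-0.7, -1.9], [0.9, -1.9], [0.8, 0.0], [-1.3, 0.2], [-0.5, 1.0], [-0.3, 1.3], [1.2, 1.1]]
('scene',) [ 5.21464e+02  1.67946e+02 -1.14000e-01]
[[-2.6, -2.3], [-2.2, 1.7], [1.2, -0.4], [-0.5, -3.0], [1.5, 1.4], [1.3, 0.7], [1.4, 0.8]]
('top', 'scene') [ 5.24244e+02  1.65062e+02 -1.17000e-01]
[[-1.8, -1.3], [-0.1, -1.6], [-0.2, 0.4], [-2.3, 0.7], [-1.6, 1.5], [-1.3, 1.7], [0.1, 1.4], [-1.8, -3.6], [-1.5, 0.3], [1.7, -1.4], [0.1, -3.9], [2.2, 0.2], [2.0, -0.4], [2.0, -0.2]]
-150 (np.float64(506.76285874163403), np.float64(16.083732032883546)) 507.0180287091367
-68 (np.float64(516.319286382689), np.float64(97.52496661795895)) 525.449069467787
0 (np.float64(524.2441288167346), np.float64(165.06160017631416)) 549.6155369452199
68 (np.float64(532.1689712507801), np.float64(232.59823373466935)) 580.7802960660782
110 (np.float64(537.0637268718083), np.float64(274.3120368148299)) 603.0626337810501
125 (np.float64(538.8118538793184), np.float64(289.209823629173)) 611.5231279064475
[ 556. -121.   45.]
[ 515. -258.   45.]
[ 423. -230.   45.]
[465. -88.  45.]
```

Request:
{"method": "play_rows", "body": {
  "gripper": 0,
  "plan": [
    [18, 30, 0, 0, 0, 6.4],
    [36, 60, 0, 0, 0, 12.8],
    [54, 90, 0, 0, 0, 19.2],
    [72, 120, 0, 0, 0, 25.6],
    [90, 150, 0, 0, 0, 32],
    [108, 180, 0, 0, 0, 38.4],
    [126, 210, 0, 0, 0, 44.8],
    [144, 240, 0, 0, 0, 51.2],
    [162, 270, 0, 0, 0, 57.6],
    [180, 300, 0, 0, 0, 64]
  ]
}}

```text
clock: 0.93
eef_pos: [355.4, -193.3, 226.6]
eef_rot: [-2.339, -2.097, -0.0]
wrist_force: [0.7, -0.5, 0.7]
gripper_width: 0.322
grasp_force: 0.0
```

Request:
{"method": "play_rows", "body": {
  "plan": [
    [17, 24, 0, 0, 0, 0],
    [34, 48, 0, 0, 0, 0],
    [51, 72, 0, 0, 0, 0],
    [68, 96, 0, 0, 0, 0],
    [85, 120, 0, 0, 0, 0],
    [102, 144, 0, 0, 0, 0],
    [119, 168, 0, 0, 0, 0],
    [136, 192, 0, 0, 0, 0],
    [153, 216, 0, 0, 0, 0],
    [153, 216, 0, 0, 0, 0]
  ]
}}

```text
clock: 1.77
eef_pos: [509.9, 24.6, 226.2]
eef_rot: [-2.34, -2.095, -0.002]
wrist_force: [-0.6, -0.8, -0.6]
gripper_width: 0.001
grasp_force: 0.0
```

Run:
```python
from h import *
from bench import env
s=env.get_state();print(s["clock"],s["eef_pos"],R.from_rotvec(s["eef_rot"]).as_matrix().round(3).tolist(),s["gripper_width"],s["joint_pos"])
f=env.grab_frame("wrist");pickle.dump(f,open("w.pkl","wb"))
cv2.imwrite("pics/w1.png",f["frame"][:,:,::-1])
print(proj(f,[524,165,45]), [proj(f,ray(pickle.load(open("d.pkl","rb"))["top"],190+u/4,185+v/4,45)).round() for u,v in[(48,48),(410,80),(396,220),(31,186)]])
```

```text
1.7667 [509.88599391  24.57664095 226.17303734] [[0.111, 0.994, 0.001], [0.994, -0.111, 0.002], [0.002, 0.001, -1.0]] 0.0009183136115839081 [-0.10311632  0.31547645  1.56468952  0.00175136  1.26089896  0.007097  ]
[314.32986564  48.69929016] [array([359., -77.]), array([348., 154.]), array([277., 154.]), array([270., -77.])]
```

View pics/w1.png

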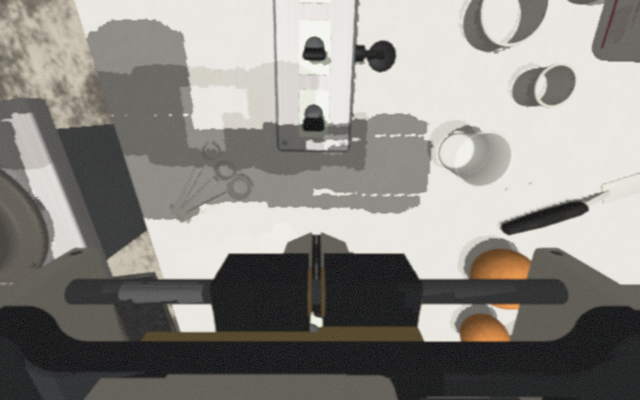

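The wrist view shows the box end corners at (277,150) and (351,151), the first lever at (313,118) and the second at (314,48). Next I'll refine the row line and end from this.

Run:
```python
from h import *
f=pickle.load(open("w.pkl","rb"))
a=ray(f,277,150.5,45);b=ray(f,351,151,45);print(a,b,np.hypot(*(a-b)[:2]),(a+b)/2)
c=ray(f,274,0,45);e=ray(f,355.5,0,45);print(c,e, np.arctan2(*(((c+e)-(a+b))[:2])))
print(ray(f,313.5,118,60),ray(f,314,48,60))
```

```text
[467.30570448  61.40253444  45.        ] [555.13812055  50.96580607  45.        ] 88.45031719270554 [511.22191252  56.18417026  45.        ]
[487.92516674 214.2480259   45.        ] [571.08884406 204.91145708  45.        ] 0.11864239850662786
[515.12109804  94.31671469  60.        ] [523.53521721 163.11886492  60.        ]
```

Request:
{"method": "play_rows", "body": {
  "plan": [
    [0, 0, -30, 0, 0, 0],
    [0, 0, -65, 0, 0, 0],
    [0, 0, -100, 0, 0, 0],
    [0, 0, -130, 0, 0, 0],
    [0, 0, -152, 0, 0, 0],
    [0, 0, -152, 0, 0, 0],
    [0, 0, -152, 0, 0, 0]
  ]
}}

```text
clock: 2.4
eef_pos: [507.0, 20.4, 74.3]
eef_rot: [-2.344, -2.089, 0.003]
wrist_force: [0.6, 0.1, 0.2]
gripper_width: 0.0
grasp_force: 0.0
```

Request:
{"method": "play_rows", "body": {
  "plan": [
    [1.2, 9.9, 0, 0, 0, 0],
    [2.4, 19.8, 0, 0, 0, 0],
    [3.6, 29.7, 0, 0, 0, 0],
    [4.8, 39.6, 0, 0, 0, 0],
    [6, 49.5, 0, 0, 0, 0],
    [7.2, 59.4, 0, 0, 0, 0],
    [8.4, 69.3, 0, 0, 0, 0],
    [9.6, 79.2, 0, 0, 0, 0],
    [10.8, 89.1, 0, 0, 0, 0],
    [12, 99, 0, 0, 0, 0]
  ]
}}

```text
clock: 3.23
eef_pos: [520.0, 121.1, 74.6]
eef_rot: [-2.344, -2.091, 0.0]
wrist_force: [0.4, -0.4, -0.8]
gripper_width: 0.004
grasp_force: 0.0
```

Run:
```python
from h import *
from bench import env
s=env.get_state();print(s["eef_pos"],s["wrist_force"])
f=env.grab_frame("wrist")["frame"][:,:,::-1];g=env.grab_frame("scene")["frame"][190:310,180:360,::-1]
o=np.zeros((520,480,3),np.uint8);o[:250,:400]=cv2.resize(f,(400,250));o[255:515,:390]=cv2.resize(g,(390,260));cv2.imwrite("pics/m.png",o)
```

```text
[520.02479925 121.14612741  74.63286764] [ 0.38059467 -0.40971514 -0.75631568]
```

View pics/m.png

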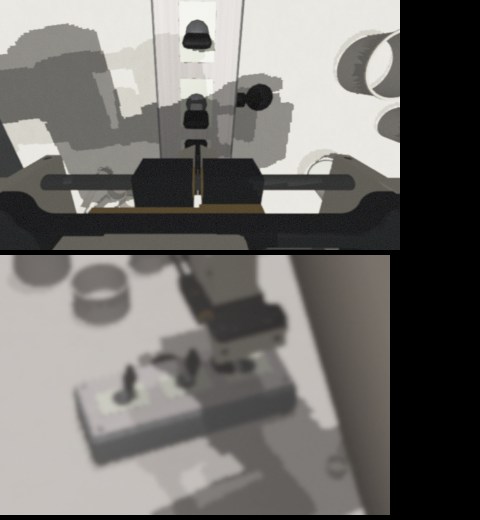

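The first lever has flipped (fallen, just ahead of the fingertip at (195,145)) and the other two are still on. The fingertip is centred on the row, so I'll continue the pass.

Request:
{"method": "play_rows", "body": {
  "plan": [
    [1.2, 9.9, 0, 0, 0, 0],
    [2.4, 19.8, 0, 0, 0, 0],
    [3.6, 29.7, 0, 0, 0, 0],
    [4.8, 39.6, 0, 0, 0, 0],
    [6, 49.5, 0, 0, 0, 0],
    [7.2, 59.4, 0, 0, 0, 0],
    [8.4, 69.3, 0, 0, 0, 0],
    [9.6, 79.2, 0, 0, 0, 0],
    [10.8, 89.1, 0, 0, 0, 0],
    [12, 99, 0, 0, 0, 0]
  ]
}}

```text
clock: 4.17
eef_pos: [532.1, 220.0, 74.8]
eef_rot: [2.344, 2.091, -0.0]
wrist_force: [-0.3, -0.8, 0.6]
gripper_width: 0.004
grasp_force: 0.4
```

Request:
{"method": "play_rows", "body": {
  "plan": [
    [1.2, 9.9, 0, 0, 0, 0],
    [2.4, 19.8, 0, 0, 0, 0],
    [3.6, 29.7, 0, 0, 0, 0],
    [4.8, 39.6, 0, 0, 0, 0],
    [6, 49.5, 0, 0, 0, 0],
    [7.2, 59.4, 0, 0, 0, 0],
    [8.4, 69.3, 0, 0, 0, 0],
    [9.6, 79.2, 0, 0, 0, 0],
    [9.6, 79.2, 0, 0, 0, 0],
    [9.6, 79.2, 0, 0, 0, 0]
  ]
}}

```text
clock: 5.0
eef_pos: [541.5, 298.7, 74.6]
eef_rot: [2.343, 2.092, -0.0]
wrist_force: [0.3, -0.1, 0.5]
gripper_width: 0.004
grasp_force: 0.0
```

Request:
{"method": "play_rows", "body": {
  "plan": [
    [0, 0, 30, 0, 0, 0],
    [0, 0, 60, 0, 0, 0],
    [0, 0, 90, 0, 0, 0],
    [0, 0, 120, 0, 0, 0],
    [0, 0, 150, 0, 0, 0],
    [0, 0, 150, 0, 0, 0],
    [0, 0, 150, 0, 0, 0]
  ]
}}

```text
clock: 5.58
eef_pos: [542.4, 297.9, 226.8]
eef_rot: [2.344, 2.089, 0.006]
wrist_force: [0.2, 0.3, -0.0]
gripper_width: 0.005
grasp_force: 0.0
```

Run:
```python
from h import *
from bench import env
f=env.grab_frame("top")["frame"][170:270,180:440,::-1];g=env.grab_frame("scene")["frame"][180:300,190:430,::-1]
o=np.vstack([cv2.resize(f,(780,300)),cv2.resize(g,(780,298))[:298]]);cv2.imwrite("pics/e.png",o)
```

```text
(no output)
```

View pics/e.png

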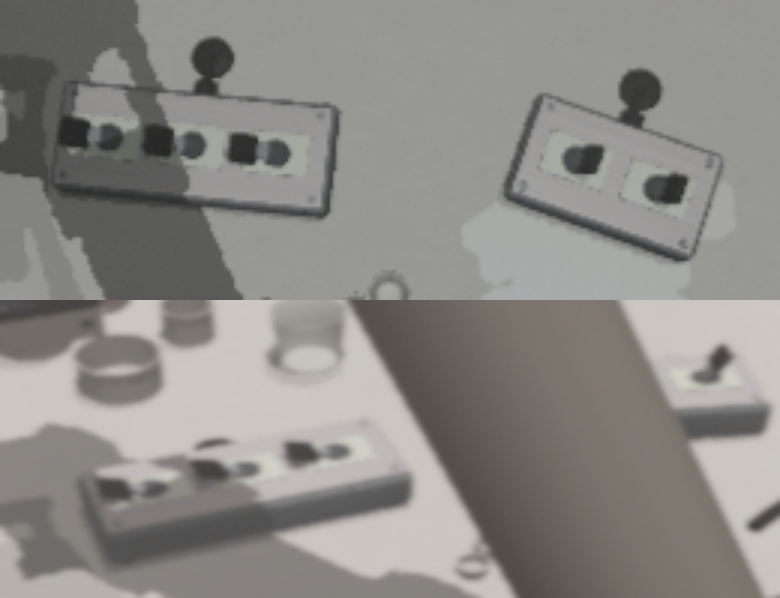

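All three levers lie fully over to the off side (ends at (75,132), (158,140) and (243,148)). The smaller box's two levers are unchanged, and the arm is clear.

```bash
python3 -c "
from bench import env
print(env.finish_job())"
```

```text
the job is handed in; nothing more can be done
None
```

I switched off all three levers of the larger box in a single pass and left the smaller box's two levers on; the job is handed in, at about 6 s on the robot's clock, but no verdict was returned.

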